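# Square a plaster mould to the bench stop

## Task

Walk the heavy plaster mould round on the bench, pushing its corners in turn with the fingertips, until its blue face looks squarely at the dark wooden stop while it is still clear of it; then slide it home so that the whole blue face lies flush against the stop, and let go. It must not touch the stop while it stands askew (plaster corners chip), and it stays flat on the bench, never lifted or tipped. Leave the pottery and tools around it where they are.

Things in the scene. Friction and masses are not known exactly. Their poses are not given: they have to be found in the camera images.
- mould: white plaster block 110 (x) by 180 (y) by 60 mm tall, 1 to 1.6 kg, loose on the bench, rosette on top; slides at 5 to 20 N; pushed 70 mm off the middle of a long side it turns 1 rad per 120 mm. Its long side at own +x, 55 mm from the origin, is blue, with a blue stripe along that top edge. Origin: centre of underside. Starts 40 to 75 degrees counter-clockwise (from above) of facing the stop
- blue_left (a point): the end of the blue face at the block's own +y, 30 mm above the bench (block frame 55, 90, 30 mm)
- blue_right (a point): the end of the blue face at the block's own -y, 30 mm above the bench (block frame 55, -90, 30 mm)
- stop: the stop: a dark wooden batten bolted to the bench on the far side of the block, 36 mm thick (its x), 460 mm long (its y), 45 mm tall, immovable. Origin at the centre of its underside; its own x points away from the robot (it may be turned up to about 12 degrees)
- stop_face (a point): middle of the stop's near face (the one towards the robot and the block), 30 mm up; axes as the stop's, so the face is the plane x = 0 here and the block lies on the -x side
- mug: blue ceramic mug, 76 mm across, 85 mm tall; origin at the centre of its underside. Bystander
- jar: glaze jar with a red cap, 64 mm across, 90 mm tall; origin at the centre of its underside. Bystander
- pot: small terracotta pot, 90 mm across, 90 mm tall; origin at the centre of its underside. Bystander
- bowl: white bowl, 150 mm across, 60 mm tall; origin at the centre of its underside. Bystander
- spatula: spatula with a wooden handle, about 280 mm long, lying flat; origin under it, handle towards its own -x. Bystander
- brush: brush with a wooden handle, about 200 mm long, lying flat; origin under it, handle towards its own -x. Bystander
Not all that is in view belongs to the job. Leave any purple or red look-alike of the mould alone.

How it is judged:
On the way:
1. the blue face looks at the stop, square to within about 11 degrees, the block still clear of the stop by 5 mm or more (angle between the x axis of mould and the x axis of stop, either way round below 0.2 rad and x of each of blue_left, blue_right in the frame of stop_face below -0.005 m and x of mould in the frame of stop_face below -0.058 m), for 0.1 s.
At the end, for the whole second after the job is handed in: both ends of the blue face are within 4 mm of the stop's near face and within its length, and the block lies flat and still on the bench, released (x of blue_left in the frame of stop_face between -0.004 and 0.004 m and x of blue_right in the frame of stop_face between -0.004 and 0.004 m and y of blue_left in the frame of stop_face below 0.235 m and y of blue_right in the frame of stop_face above -0.235 m and height (world z) of mould below 0.004 m and angle between mould's own z axis and vertical below 0.03 rad and linear speed of mould below 0.01 m/s); the robot touches nothing.
It fails at once if the block touches the stop while more than about 14 degrees askew (contact force between mould and stop above 0.5 N and angle between the x axis of mould and the x axis of stop, either way round above 0.25 rad).
It fails at once if the block is lifted more than 12 mm or tipped more than 7 degrees (height (world z) of mould above 0.012 m or angle between mould's own z axis and vertical above 0.12 rad).
It fails at once if a bystander is shifted by more than 15 mm or picked up (distance of any of mug, jar, pot, bowl, spatula, brush from where it was at the start of the episode above 0.015 m).
It also fails if it takes over 72 s, if anything falls off the work surface, if the arm or the gripper's body presses on something with over 40 N, if the wrist force passes 120 N, or if a joint passes its speed limit or range.

## Robot

A 7-joint arm with a two-finger parallel gripper is mounted at the origin on the work surface. World frame = base frame: x ahead of the robot, y to its left, z up, the work surface at z = 0. Lengths are in m, angles in rad, forces in N, time in s.
With the tool pointing down it reaches from about 0.4 to 0.75 m from the base axis. Payload 19.5 kg.
Tool frame: the origin (TCP) lies between the finger pads; the fingertips stand 19 mm ahead of it and the grasp point (between the pads) is the TCP; z points along the fingers, y is the line along which they close (so a half turn about z gives the same grasp; the last joint's range is limited). The gripper opens to 85 mm and grips with 20 to 120 N. Pads are 22 mm wide; open, the fingers measure 114 mm over their backs; the gripper's body (76 mm by 85 mm) begins 54 mm behind the grasp point. The pads swing forward as they close: fully open they stand 13 mm farther back than shut.
Start: joints at [-1.2, 0.707, -0.028, 1.485, 0.022, 0.951, -0.075], TCP at [0.231, 0.527, 0.25] pointing down, gripper open.
Joint ranges: [-2.71, 2.71], [-0.32, 2.16], [-1.57, 1.52], [0, 2.45], [-1.46, 4.6], [0, 2.02], [-2.83, 2.83]. Speed limits (rad/s): [1.89, 1.89, 2.57, 2.57, 3.01, 3.01, 3.01].

## Interface

Orientations are given as a unit quaternion [w, x, y, z].
In Python, from station import r gives the robot as it stands.
- The arm moves only by the tool step_arm, never from a script. Its argument "steps" is a list of rows, each a list of 5 numbers: the shift along the tool's x, y, z in cm, then the turn about the tool's z in rad, then the opening, from -1 (shut) to 1 (fully open). A call has 1 to 20 rows; each row shifts and turns the commanded pose from where the row before left it, along the tool's axes as they then stand; what a row does not reach is not made up. A row lasts 1/12 s, in which the tool goes at most 41.7 mm and 7.16 degrees, less where a joint would pass 70% of its speed; a pose out of reach is approached as far as the arm can. A call with a gripper value outside its range is refused whole. The fingers move at their own pace and stop on an object; "squeeze" is the grip in N (left out, the last holds). Time passes only in rows, so rows that do not move let the fingers close. It gives the time, the measured TCP pose, the force, the opening and the grip force at its end, in the units of the state.
- r.observe(): the state, without advancing time (a new reading comes with each control period).
- r.get_image(name): name is "scene" or "top" or "wrist"; returns the picture (400x640x3 uint8, red, green, blue); there is no depth.
- r.camera_info(name): a dict with "K" (3x3 intrinsics, pixels), "cam_to_world" (4x4, takes a point from camera to world coordinates). Camera axes: x right, y up, looking along -z (the intrinsics and any distortion apply to the point x, -y, -z); pixel columns grow to the right and rows downward; lengths in m; the calibration is good to about 2 mm. A picture is of the moment at which its call begins: read the wrist's pose just before it. camera_info takes no time and is no camera call; for the wrist camera it gives the pose at the moment of the call.
- r.sign_off(): hands the job in; it is judged then, once.
The state is a dict: "time": time; "joints": joint angles; "dq": joint speeds; "effort": joint torques, N m; "ee_pos": TCP position; "tool_rot": TCP orientation; "wrist_force": force on the tool from outside, world axes, zero at the start; "torque": the same for the moment, N m; "gripper_width": finger opening in m; "grip_force": force on a finger pad.
Only numpy, scipy, OpenCV 4.12 (cv2) and the standard library are available. Lean on these libraries where they do the work, as an engineer would, in place of code of your own. Each camera call takes 0.05 s, during which the arm holds its last target. There are 200 camera calls.

## Working session

There is one attempt and no reset: what is moved stays moved. The work goes in short steps, Python scripts to look and compute and a tool call to move; the robot and the scene stay as the last step left them, time stands still between calls to the robot, and variables do not carry over. Pictures are saved under pics/ and viewed, at most 10 in all, crops included, and the job is handed in when it is done.

Besides the shell and the picture viewer there is one more tool, called after "Request:" by a JSON object that holds its "method" and its "body". step_arm: Moves the arm, as the interface text tells. Its arguments: {"type":"object","properties":{"steps":{"type":"array"},"squeeze":{"type":"number"}},"required":["steps"]}

```bash
mkdir -p pics; python3 - <<'E'
from station import r
import cv2,numpy as np
for n in("top","scene"):
    im=r.get_image(n); cv2.imwrite(f"pics/{n}0.png",im[:,:,::-1]); c=r.camera_info(n); print(n,np.round(c["K"],1).tolist(),np.round(c["cam_to_world"],3).tolist(),[k for k in c])
o=r.observe();print(o["ee_pos"],o["tool_rot"],o["time"])
E
```

```text
top [[365.0, 0.0, 319.1], [0.0, 365.0, 202.7], [0.0, 0.0, 1.0]] [[0.003, 0.997, -0.076, 0.397], [-1.0, 0.0, -0.031, -0.017], [-0.03, 0.076, 0.997, 1.238], [0.0, 0.0, 0.0, 1.0]] ['K', 'cam_to_world']
scene [[439.2, 0.0, 325.5], [0.0, 439.2, 195.5], [0.0, 0.0, 1.0]] [[0.849, -0.313, 0.426, 1.096], [0.528, 0.471, -0.707, -0.963], [0.021, 0.825, 0.565, 0.85], [0.0, 0.0, 0.0, 1.0]] ['K', 'cam_to_world']
[0.23057558 0.52651916 0.24987793] [-8.05413903e-05  2.04921437e-01  9.78778305e-01 -4.76099974e-04] 0.1
```

View pics/top0.png

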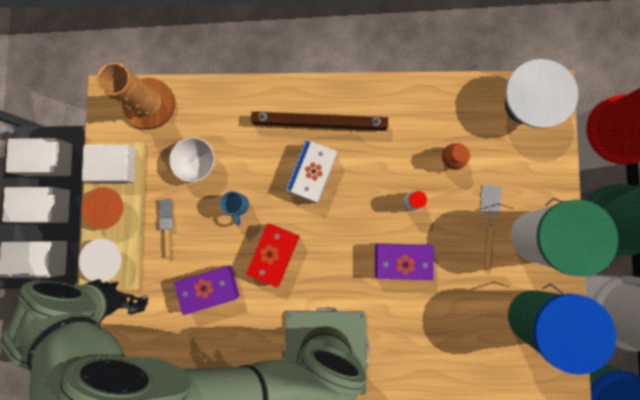

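View pics/scene0.png

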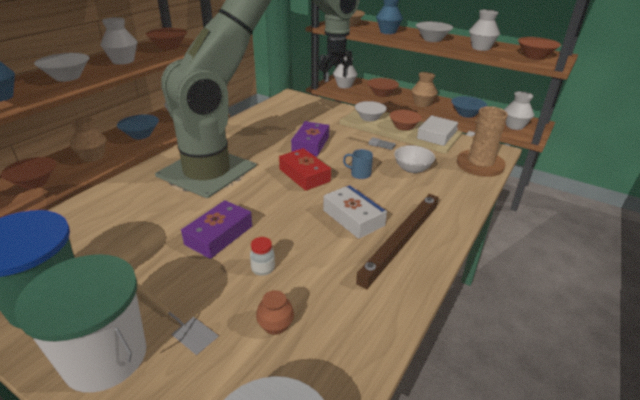

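Top view: the white block with the blue left edge is at (312,171). The look-alikes are red at (273,255) and purple at (207,290) and (405,262). Only the white block has a blue edge, so it fits the description. The stop is at (319,121), mug (234,203), bowl (192,160), jar (416,200) and pot (455,156).

```bash
cat > h.py <<'E'
from station import r
import cv2,numpy as np
def ray(n,uv,z,c=None):
    c=c or r.camera_info(n); K=c["K"];T=np.array(c["cam_to_world"]); uv=np.atleast_2d(uv).astype(float)
    d=np.c_[(uv[:,0]-K[0][2])/K[0][0],-(uv[:,1]-K[1][2])/K[1][1],-np.ones(len(uv))]@T[:3,:3].T
    return T[:3,3]+d*((z-T[2,3])/d[:,2])[:,None]
def rect(n,mask,z,c=None):   # rectangle of a mask's outline carried onto plane z (mm)
    cs,_=cv2.findContours(mask,cv2.RETR_EXTERNAL,cv2.CHAIN_APPROX_NONE); k=max(cs,key=cv2.contourArea)
    p=ray(n,k[:,0,:],z,c)[:,:2]*1000
    return cv2.minAreaRect(p.astype(np.float32)),p
def roi(m,x0,y0,x1,y1):
    o=np.zeros_like(m);o[y0:y1,x0:x1]=m[y0:y1,x0:x1];return o
E
python3 - <<'E'
from h import *
im=cv2.imread("pics/top0.png");hsv=cv2.cvtColor(im,cv2.COLOR_BGR2HSV)
white=cv2.inRange(hsv,(0,0,140),(180,70,255));blue=cv2.inRange(hsv,(100,110,50),(130,255,255))
m=roi(white|blue,270,130,350,215); m=cv2.morphologyEx(m,cv2.MORPH_CLOSE,np.ones((7,7)))
R,_=rect("top",m,.06);print("mould",R,cv2.boxPoints(R).round().tolist())
b=roi(blue,270,130,350,215);R,_=rect("top",b,.06);print("blue",R)
R,p=rect("top",roi(cv2.inRange(hsv,(0,0,0),(180,255,85)),235,100,405,138),.045);print("stop",R,cv2.boxPoints(R).round().tolist())
for k,v,z in(("mug",(234,203),.085),("jar",(416,200),.09),("pot",(455,156),.09),("bowl",(192,160),.06),("red",(273,255),.06),("purp",(405,262),.06)):print(k,ray("top",v,z).round(3)[0])
cv2.imwrite("pics/crop.png",cv2.resize(np.hstack([im[100:225,225:425],cv2.cvtColor((m|0),cv2.COLOR_GRAY2BGR)[100:225,225:425]]),None,fx=2,fy=2,interpolation=cv2.INTER_CUBIC))
E
```

```text
mould ((592.293212890625, 44.4215087890625), (112.2262191772461, 180.60626220703125), 68.96006774902344) [[488.0, 24.0], [656.0, -40.0], [697.0, 64.0], [528.0, 129.0]]
blue ((609.5735473632812, 88.41358184814453), (11.028637886047363, 166.75054931640625), 68.68495178222656)
stop ((759.2098388671875, 22.496292114257812), (448.7686462402344, 44.267791748046875), 87.26083374023438) [[726.0, -201.0], [771.0, -203.0], [792.0, 246.0], [748.0, 248.0]]
mug [0.484 0.29  0.085]
jar [ 0.493 -0.285  0.09 ]
pot [ 0.632 -0.409  0.09 ]
bowl [0.628 0.44  0.06 ]
red [0.318 0.167 0.06 ]
purp [ 0.298 -0.254  0.06 ]
```

View pics/crop.png

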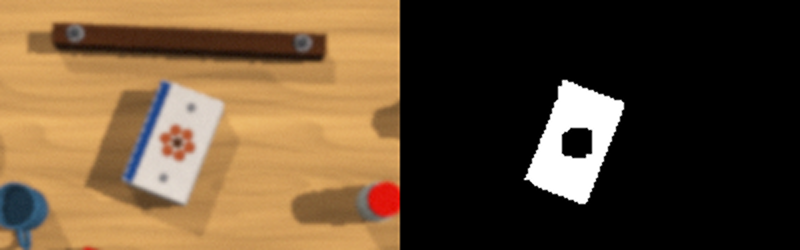

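The crop confirms it: a white plaster block with its blue stripe on the left, yaw about 69° and centre about (592,44) mm. The stop's near face is at x≈747 mm, turned about -2.7°. I'll turn the block clockwise by pushing the near end of its back face.

Request:
{"method": "step_arm", "body": {"steps": [[0, 0, 0, 0.117, -1], [0, 0, 0, 0.117, -1], [0, 0, 0, 0.117, -1], [0, 0, 0, 0.117, -1], [0, 0, 0, 0.117, -1], [0, 0, 0, 0.117, -1], [0, 0, 0, 0.117, -1], [0, 0, 0, 0.117, -1], [0, 0, 0, 0.117, -1], [0, 0, 0, 0.117, -1], [0, 0, 0, 0.117, -1], [0, 0, 0, 0.117, -1], [0, 0, 0, 0.117, -1]]}}

```text
time: 1.18
ee_pos: [0.2305, 0.5266, 0.25]
tool_rot: [0.0, 0.825, 0.565, -0.0]
wrist_force: [-0.3, 0.2, -0.9]
gripper_width: -0.0006
grip_force: 0.0
```

Request:
{"method": "step_arm", "body": {"steps": [[-2.2, 2.2, 0, 0, -1], [-2.2, 2.2, 0, 0, -1], [-2.2, 2.2, 0, 0, -1], [-2.2, 2.2, 0, 0, -1], [-2.2, 2.2, 0, 0, -1], [-2.2, 2.2, 0, 0, -1], [-2.2, 2.2, 0, 0, -1], [-2.2, 2.2, 0, 0, -1], [-2.2, 2.2, 0, 0, -1], [-2.2, 2.2, 0, 0, -1], [-2.2, 2.2, 0, 0, -1], [-2.2, 2.2, 0, 0, -1], [-2.2, 2.2, 0, 0, -1], [-2.2, 2.2, 0, 0, -1], [-2.2, 2.2, 0, 0, -1], [-2.2, 2.2, 0, 0, -1], [-2.2, 2.2, 0, 0, -1], [-2.2, 2.2, 0, 0, -1], [-2.2, 2.2, 0, 0, -1], [-2.2, 2.2, 0, 0, -1]]}}

```text
time: 2.85
ee_pos: [0.486, -0.0424, 0.2502]
tool_rot: [-0.0, 0.823, 0.568, -0.0]
wrist_force: [-0.2, 0.3, 0.8]
gripper_width: -0.0001
grip_force: 0.0
```

Request:
{"method": "step_arm", "body": {"steps": [[0, -0.6, 1.8, 0, -1], [0, 0, 1.8, 0, -1], [0, 0, 1.8, 0, -1], [0, 0, 1.8, 0, -1], [0, 0, 1.8, 0, -1], [0, 0, 1.8, 0, -1], [0, 0, 1.8, 0, -1], [0, 0, 1.8, 0, -1], [0, 0, 1.8, 0, -1], [0, 0, 1.8, 0, -1], [0, 0, 1.8, 0, -1], [0, 0, 1.8, 0, -1], [0, 0, 0, 0, -1]]}}

```text
time: 3.93
ee_pos: [0.479, -0.0387, 0.0318]
tool_rot: [-0.001, 0.823, 0.568, -0.001]
wrist_force: [-0.3, -0.4, 0.2]
gripper_width: -0.0002
grip_force: 0.0
```

Request:
{"method": "step_arm", "body": {"steps": [[0.7, 0, 0, 0, -1], [0.7, 0, 0, 0, -1], [0.7, 0, 0, 0, -1], [0.7, 0, 0, 0, -1], [0.7, 0, 0, 0, -1], [0.5, 0, 0, 0, -1], [0.4, 0, 0, 0, -1], [0.4, 0, 0, 0, -1], [0.4, 0, 0, 0, -1], [0.4, 0, 0, 0, -1], [0, 0, 0, 0, -1]]}}

```text
time: 4.85
ee_pos: [0.4999, 0.014, 0.0342]
tool_rot: [-0.0, 0.823, 0.568, -0.0]
wrist_force: [-0.6, -1.0, 0.4]
gripper_width: -0.0002
grip_force: 0.0
```

Request:
{"method": "step_arm", "body": {"steps": [[0.5, 0, 0, 0, -1], [0.5, 0, 0, 0.04, -1], [0.5, 0, 0, 0.04, -1], [0.5, 0, 0, 0.04, -1], [0.5, 0, 0, 0.04, -1], [0.5, 0, 0, 0.04, -1], [0.5, 0, 0, 0.04, -1], [0.5, 0, 0, 0.04, -1], [0.5, 0, 0, 0.04, -1], [0.5, 0, 0, 0.04, -1], [0.5, 0, 0, 0.04, -1], [0, 0, 0, 0, -1]]}}

```text
time: 5.85
ee_pos: [0.5276, 0.0614, 0.0341]
tool_rot: [-0.0, 0.92, 0.392, -0.0]
wrist_force: [0.7, -0.7, 0.4]
gripper_width: -0.0001
grip_force: 0.0
```

```bash
cat >> h.py <<'E'
def look(tag):
    im=r.get_image("top")[:,:,::-1].copy();cv2.imwrite(f"pics/{tag}.png",im);hsv=cv2.cvtColor(im,cv2.COLOR_BGR2HSV)
    blue=cv2.inRange(hsv,(100,110,50),(130,255,255));blue=roi(blue,262,118,355,215)
    R,p=rect("top",blue,.06); (vx,vy,x,y)=cv2.fitLine(p.astype(np.float32),cv2.DIST_HUBER,0,.01,.01).ravel()
    s=p@[vx,vy]; e=[np.array([x,y])+[t*vx-vx*(x*vx+y*vy)for t in()] for _ in()]
    yaw=np.degrees(np.arctan2(-vx,vy)) if vy>0 else np.degrees(np.arctan2(vx,-vy))
    print("blue rect",np.round(R[0]),np.round(R[1]),"yaw",yaw.round(1),"box",cv2.boxPoints(R).round().tolist())
    o=r.observe();print(o["time"],o["ee_pos"].round(4),"toolx yaw",np.degrees(2*np.arctan2(o["tool_rot"][2],o["tool_rot"][1])).round(1))
E
sed -i '/s=p@/d' h.py
python3 -c "
from h import *;look('t1')"
```

```text
blue rect [679.  74.] [ 9. 77.] yaw 46.7 box [[648.0, 97.0], [703.0, 43.0], [710.0, 50.0], [655.0, 104.0]]
5.9 [0.5275 0.061  0.0342] toolx yaw 46.3
```

View pics/t1.png

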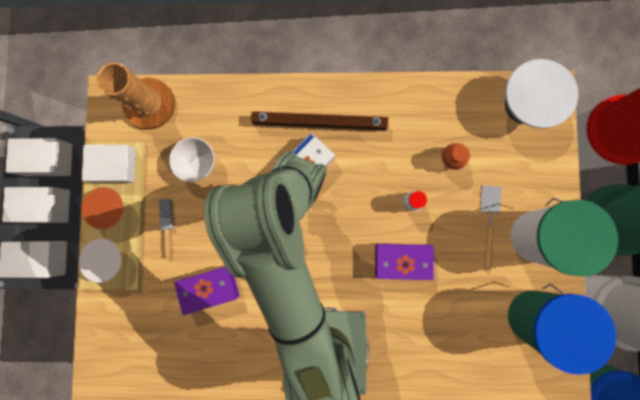

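The mould has followed the model: yaw is about 47°, and its far corner, near (305,137), is about 40 mm from the stop. I'll continue.

Request:
{"method": "step_arm", "body": {"steps": [[0.5, 0, 0, 0.042, -1], [0.5, 0, 0, 0.042, -1], [0.5, 0, 0, 0.042, -1], [0.5, 0, 0, 0.042, -1], [0.5, 0, 0, 0.042, -1], [0.5, 0, 0, 0.042, -1], [0.5, 0, 0, 0.042, -1], [0.5, 0, 0, 0.042, -1], [0.5, 0, 0, 0.042, -1], [0.5, 0, 0, 0.042, -1], [0.5, 0, 0, 0.042, -1], [0, 0, 0, 0, -1]]}}

```text
time: 6.9
ee_pos: [0.5725, 0.0915, 0.0341]
tool_rot: [0.0, 0.985, 0.172, -0.0]
wrist_force: [0.2, 0.3, -0.2]
gripper_width: 0.0002
grip_force: 0.0
```

```bash
python3 -c "
from h import *;look('t2');i=r.get_image('scene')[:,:,::-1]
t=cv2.imread('pics/t2.png')[90:220,230:420]
a=cv2.resize(t,(570,390));b=cv2.resize(i[140:300,270:470].copy(),(0,0),fx=1.0,fy=1.0)
c=np.zeros((560,570,3),np.uint8);c[:390]=a;c[395:555,:200]=b;cv2.imwrite('pics/t2c.png',c)"
```

```text
blue rect [710.  69.] [12. 87.] yaw 23.3 box [[685.0, 105.0], [725.0, 28.0], [735.0, 33.0], [696.0, 110.0]]
6.95 [0.5725 0.0913 0.0342] toolx yaw 19.9
```

View pics/t2c.png

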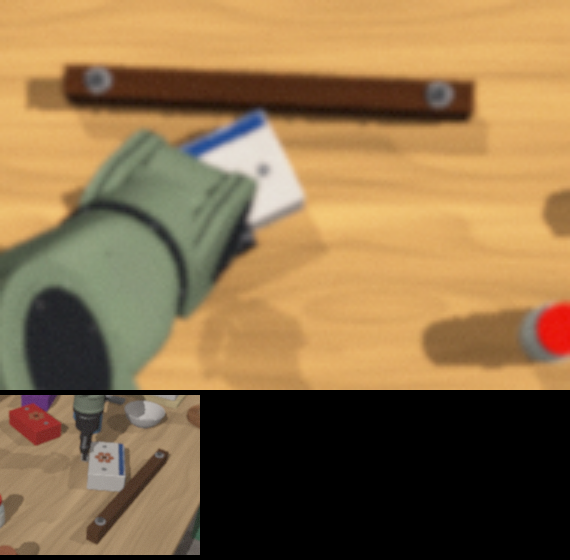

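Yaw is about 23°. The contact had slid to 30 mm off centre because I left out the sideways part of the arc. The far corner, at crop (262,110), has about 12 mm of clearance. I'll back off, shift out to 75 mm off centre, and push with the sideways component included.

Request:
{"method": "step_arm", "body": {"steps": [[-0.8, 0, 0, 0, -1], [-0.8, 0, 0, -0.06, -1], [0, -0.9, 0, 0, -1], [0, -0.9, 0, 0, -1], [0, -0.9, 0, 0, -1], [0, -0.9, 0, 0, -1], [0, -0.9, 0, 0, -1], [0.5, 0, 0, 0, -1], [0.5, 0, 0, 0, -1], [0.4, 0, 0, 0, -1], [0.4, 0, 0, 0, -1], [0, 0, 0, 0, -1]]}}

```text
time: 8.0
ee_pos: [0.5568, 0.1344, 0.0341]
tool_rot: [0.0, 0.98, 0.201, -0.0]
wrist_force: [0.2, -0.3, 0.4]
gripper_width: 0.0
grip_force: 0.0
```

Request:
{"method": "step_arm", "body": {"steps": [[0.5, -0.25, 0, 0.042, -1], [0.5, -0.25, 0, 0.042, -1], [0.5, -0.25, 0, 0.042, -1], [0.5, -0.25, 0, 0.042, -1], [0, 0, 0, 0, -1]]}}

```text
time: 8.42
ee_pos: [0.5721, 0.151, 0.0341]
tool_rot: [0.0, 0.993, 0.118, 0.0]
wrist_force: [0.2, 0.6, 0.6]
gripper_width: -0.0
grip_force: 0.0
```

```bash
python3 -c "
from h import *;look('t3')
t=cv2.imread('pics/t3.png')[90:220,230:420];cv2.imwrite('pics/t3c.png',cv2.resize(t,(570,390)))"
```

```text
blue rect [705.  96.] [ 11. 156.] yaw 15.4 box [[678.0, 169.0], [721.0, 19.0], [731.0, 22.0], [688.0, 172.0]]
8.4667 [0.5719 0.1505 0.0341] toolx yaw 13.7
```

View pics/t3c.png

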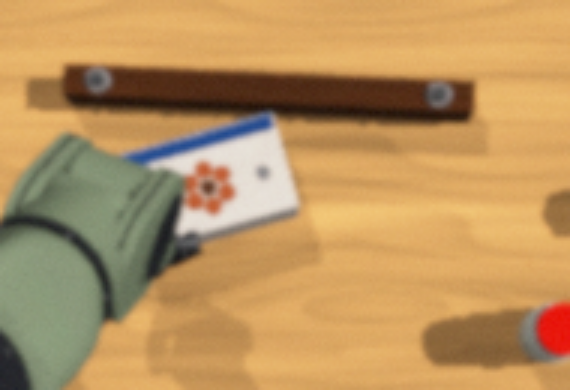

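Pushing this way works: yaw is about 15° and the far corner is drawing back from the stop. About 0.3 rad remains.

Request:
{"method": "step_arm", "body": {"steps": [[0.5, -0.22, 0, 0.042, -1], [0.5, -0.22, 0, 0.042, -1], [0.5, -0.22, 0, 0.042, -1], [0.5, -0.22, 0, 0.042, -1], [0.5, -0.22, 0, 0.042, -1], [0.5, -0.22, 0, 0.042, -1], [0.4, -0.22, 0, 0.035, -1], [0, 0, 0, 0, -1]]}}

```text
time: 9.13
ee_pos: [0.6038, 0.1697, 0.0341]
tool_rot: [0.0, 1.0, -0.025, -0.0]
wrist_force: [-2.1, 0.4, -0.1]
gripper_width: -0.0
grip_force: 0.0
```

```bash
python3 -c "
from h import *;look('t4')
t=cv2.imread('pics/t4.png')[90:220,230:420];cv2.imwrite('pics/t4c.png',cv2.resize(t,(760,520),interpolation=cv2.INTER_CUBIC))
# stop's top near edge: strongest row gradient? print stop face line from dark-top mask colour profile
im=cv2.cvtColor(cv2.imread('pics/top0.png'),cv2.COLOR_BGR2GRAY)
for u in(290,350):print(u,im[106:136,u].tolist())"
```

```text
blue rect [719.  83.] [ 10. 152.] yaw -0.7 box [[712.0, 159.0], [716.0, 7.0], [727.0, 7.0], [722.0, 159.0]]
9.1833 [0.6037 0.1694 0.0342] toolx yaw -2.7
290 [162, 168, 167, 166, 167, 161, 133, 95, 59, 50, 49, 46, 48, 50, 45, 48, 43, 36, 28, 27, 46, 77, 107, 133, 145, 145, 141, 141, 142, 144]
350 [172, 174, 178, 176, 179, 176, 168, 163, 149, 113, 68, 49, 45, 46, 47, 50, 49, 48, 45, 36, 27, 24, 32, 57, 79, 109, 133, 144, 141, 136]
```

View pics/t4c.png

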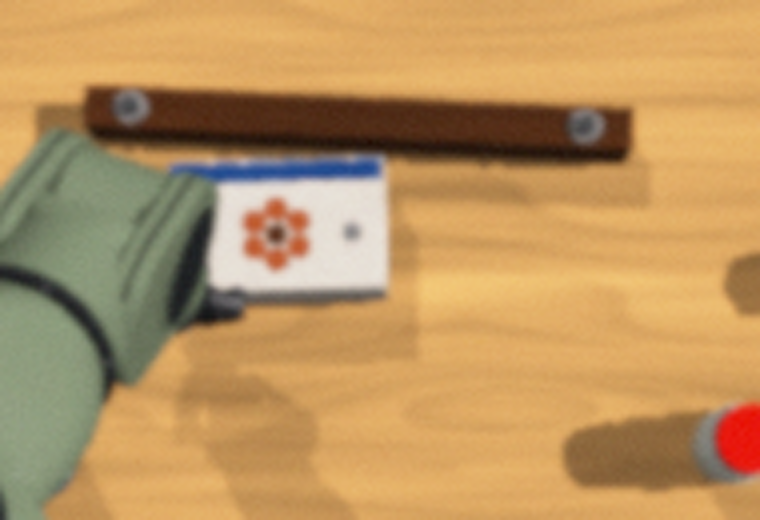

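The block is nearly square: blue edge about 2–4° off the stop, with about 19 mm clear at the corner (383,157). That meets the first condition. Now I'll back off, centre the tool on the back face, open the fingers and push with both.

Request:
{"method": "step_arm", "body": {"steps": [[-1, 0, 0, 0, -1], [-1, 0, 0, 0, -1], [-1, 0, 0, 0, -1], [0, 1.8, 0, 0, 1], [0, 1.8, 0, 0, 1], [0, 1.8, 0, 0, 1], [0, 1.8, 0, 0, 1], [0, 0, 0.4, 0, 1], [0, 0, 0.4, 0, 1], [0, 0, 0.4, 0, 1], [0, 0, 0, 0, 1], [0, 0, 0, 0, 1], [0, 0, 0, 0, 1], [0, 0, 0, 0, 1]]}}

```text
time: 10.35
ee_pos: [0.5702, 0.0996, 0.0224]
tool_rot: [0.0, 1.0, -0.024, 0.0]
wrist_force: [-0.4, 0.2, 0.1]
gripper_width: 0.0856
grip_force: 0.0
```

Request:
{"method": "step_arm", "body": {"steps": [[0.6, 0, 0, 0, 1], [0.6, 0, 0, 0, 1], [0.6, 0, 0, 0, 1], [0.6, 0, 0, 0, 1], [0.3, 0, 0, 0, 1], [0.3, 0, 0, 0, 1], [0.3, 0, 0, 0, 1], [0.3, 0, 0, 0, 1], [0.3, 0, 0, 0, 1], [0.3, 0, 0, 0, 1], [0, 0, 0, 0, 1]]}}

```text
time: 11.27
ee_pos: [0.612, 0.0974, 0.0221]
tool_rot: [-0.0, 1.0, -0.024, -0.001]
wrist_force: [-2.1, 0.0, 0.3]
gripper_width: 0.0853
grip_force: 0.0
```

```bash
python3 -c "
from h import *;look('t5')
t=cv2.imread('pics/t5.png')[100:190,240:400];cv2.imwrite('pics/t5c.png',cv2.resize(t,(800,450),interpolation=cv2.INTER_CUBIC))"
```

```text
blue rect [723.  45.] [82. 13.] yaw -2.9 box [[716.0, 4.0], [730.0, 4.0], [730.0, 86.0], [717.0, 86.0]]
11.3167 [0.6119 0.0973 0.0221] toolx yaw -2.8
```

View pics/t5c.png

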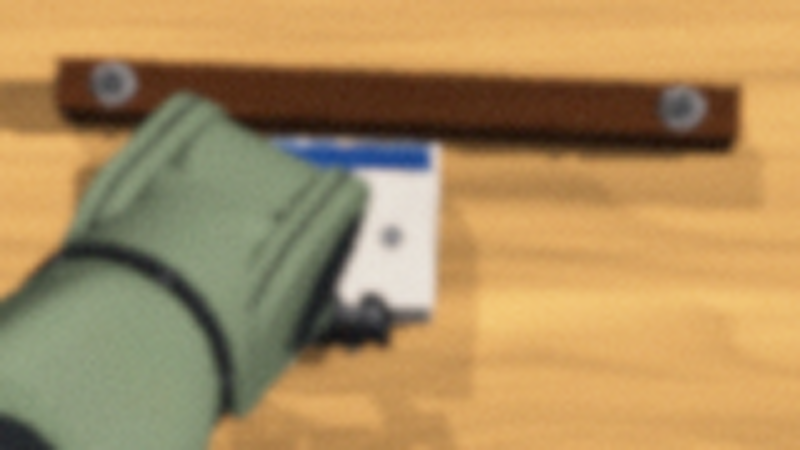

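The block is now parallel to the stop with about 18 mm to go, the visible blue edge running from (280,140) to (435,145). I'll slide it in slowly and watch the force.

Request:
{"method": "step_arm", "body": {"steps": [[0.25, 0, 0, 0, 1], [0.25, 0, 0, 0, 1], [0.25, 0, 0, 0, 1], [0.25, 0, 0, 0, 1], [0.2, 0, 0, 0, 1], [0, 0, 0, 0, 1], [0, 0, 0, 0, 1]]}}

```text
time: 11.9
ee_pos: [0.6237, 0.0967, 0.0221]
tool_rot: [0.0, 1.0, -0.025, -0.0]
wrist_force: [-4.8, 0.5, -0.7]
gripper_width: 0.0852
grip_force: 0.0
```

Request:
{"method": "step_arm", "body": {"steps": [[0.1, 0, 0, 0, 1], [0.1, 0, 0, 0, 1], [0.1, 0, 0, 0, 1], [0, 0, 0, 0, 1]]}}

```text
time: 12.23
ee_pos: [0.6266, 0.0965, 0.0221]
tool_rot: [0.0, 1.0, -0.025, -0.001]
wrist_force: [-5.7, 1.4, -0.2]
gripper_width: 0.0854
grip_force: 0.0
```

Request:
{"method": "step_arm", "body": {"steps": [[0.1, 0, 0, 0, 1], [0.1, 0, 0, 0, 1], [0, 0, 0, 0, 1]]}}

```text
time: 12.48
ee_pos: [0.6286, 0.0964, 0.0221]
tool_rot: [0.0, 1.0, -0.025, -0.001]
wrist_force: [-5.5, 0.9, -0.9]
gripper_width: 0.0854
grip_force: 0.0
```

Still sliding at about 5.5 N, so it hasn't reached the stop yet.

Request:
{"method": "step_arm", "body": {"steps": [[0.1, 0, 0, 0, 1], [0.1, 0, 0, 0, 1], [0, 0, 0, 0, 1]]}}

```text
time: 12.73
ee_pos: [0.6306, 0.0964, 0.0221]
tool_rot: [-0.0, 1.0, -0.025, -0.001]
wrist_force: [-5.8, 0.4, -1.0]
gripper_width: 0.0855
grip_force: 0.0
```

Request:
{"method": "step_arm", "body": {"steps": [[0.1, 0, 0, 0, 1], [0.1, 0, 0, 0, 1], [0, 0, 0, 0, 1]]}}

```text
time: 12.98
ee_pos: [0.6317, 0.0964, 0.022]
tool_rot: [-0.0, 1.0, -0.025, -0.002]
wrist_force: [-14.8, 0.6, 4.8]
gripper_width: 0.0857
grip_force: 0.0
```

Request:
{"method": "step_arm", "body": {"steps": [[0.1, 0, 0, 0, 1], [0.1, 0, 0, 0, 1], [0, 0, 0, 0, 1]]}}

```text
time: 13.23
ee_pos: [0.6317, 0.0963, 0.0214]
tool_rot: [-0.0, 1.0, -0.025, -0.004]
wrist_force: [-29.1, -2.7, 5.2]
gripper_width: 0.0855
grip_force: 0.0
```

Contact: the force has risen to 29 N with no further travel, so the block is seated. I'll back off, lift clear and check.

Request:
{"method": "step_arm", "body": {"steps": [[-0.3, 0, 0, 0, 1], [-0.5, 0, 0, 0, 1], [-1, 0, 0, 0, 1], [-2, 0, 0, 0, 1], [-2, 0, 0, 0, 1], [0, 0, -3, 0, 1], [0, 0, -3, 0, 1], [0, 0, -3, 0, 1], [0, 0, -3, 0, 1], [0, 0, -3, 0, 1], [-2, 0, -3, 0, 1], [-3, 0, 0, 0, 1], [-3, 0, 0, 0, 1], [-3, 0, 0, 0, 1], [0, 0, 0, 0, 1]]}}

```text
time: 14.48
ee_pos: [0.4628, 0.1048, 0.2028]
tool_rot: [-0.001, 1.0, -0.025, -0.001]
wrist_force: [-1.9, -0.5, 0.0]
gripper_width: 0.0856
grip_force: 0.0
```

```bash
python3 -c "
from h import *;look('t6')
t=cv2.imread('pics/t6.png')[100:190,240:400];i=r.get_image('scene')[:,:,::-1][160:290,330:450]
cv2.imwrite('pics/t6c.png',np.hstack([cv2.resize(t,(480,270),interpolation=cv2.INTER_CUBIC),cv2.resize(i,(250,270),interpolation=cv2.INTER_CUBIC)]))"
```

```text
blue rect [745.  83.] [166.  13.] yaw -2.7 box [[735.0, 1.0], [747.0, 0.0], [756.0, 166.0], [743.0, 166.0]]
14.5333 [0.4656 0.1049 0.203 ] toolx yaw -2.8
```

View pics/t6c.png

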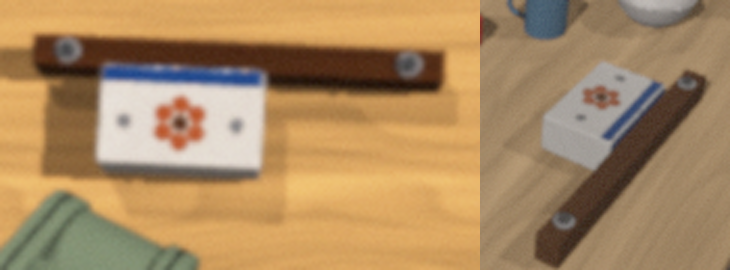

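The block lies flush along the stop: blue edge from (103,70) to (265,77), yaw -2.7° for both, and the tool is clear.

```bash
python3 -c "
from station import r;print(r.sign_off())"
```

```text
the job is handed in; nothing more can be done
None
```

The mould was turned to face the stop while still clear of it, slid home with its blue face flush (both at about -2.7° in the last picture), released and handed in at about 14.5 s; the hand-in returned no verdict.

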